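# Hold the washed glass oil cell in the lamp's beam

## Task

The flat glass cell we look at the frying oil through has been washed and is drying mouth down on one of the three pegs of the drying stand. Lift it off its peg, gripping it only by its two narrow frosted sides and never touching the broad clear faces, and, still upright and mouth down, hold it steady in the beam halfway between the spot lamp and the camera: its middle on the line from the lamp's glass to the lens, its clear faces square to that line, so that the camera looks straight through it. Finish while still holding it there in the air; do not tip it over on the way, do not knock the lamp or the camera, and leave everything else where it stands.

Things in the scene. Friction and masses are not known exactly. Their poses are not given: they have to be found in the camera images.
- cell: flat glass cell (big cuvette), oblong box 90 mm high, mouth down over a peg, closed on top, 0.11 kg. Origin: centre of its lower rim, z up. x runs through the broad clear faces (30 mm deep), y across to the narrow frosted white sides: flat, 30 x 90 mm, at y = +-25 mm (50 mm to grip). Inside 20 x 42 mm, 84 deep. Starts turned up to 50 degrees from its y lying along the row of pegs
- panes: the cell's two clear glass faces (part of it, same origin and axes): 42 mm wide in y, 90 mm high, set between the frosted sides, their outsides at x = +-13 mm, 2 mm behind the frosted sides' edges. Not to be touched by the gripper or arm
- cell_middle (a point): the middle of the cell, 45 mm above its lower rim, on its centre line
- rack: the bamboo drying stand, fixed: flat tray 330 (x) by 130 (y) mm, its top 14 mm above the table, with a 6 mm rim, and three upright pegs in a row along its x at x = -105, 0 and +105 mm, each 11 mm thick, round tip 48 mm above the tray. Origin: centre of its underside, z up
- lamp: the LED spot lamp on a table stand, black, fixed: round base of 60 mm radius, lit lamp head 86 mm across lying level with its centre line 180 mm above the table and its top 223 mm above it. Origin: centre of the base, on the table; z up. It shines along its own -x; the lit glass is at x = -45 mm, z = 180 mm; the head reaches back to x = +70 mm
- lamp_glass (a point): the centre of the lamp's lit glass, where the beam starts; 180 mm above the table
- beam_middle (a point): a point of the beam halfway between the lamp's glass and the camera's lens, 150 mm from each, 180 mm above the table (nothing is there); in the lamp's frame x = -195 mm, y = 0, z = 180 mm
- camera: the small black camera on a table tripod, fixed, facing the lamp: body 116 mm wide, 68 mm high, top 226 mm above the table, tripod feet within 70 mm. Origin: on the table under the camera's body; z up; its lens looks along its own -x
- camera_lens (a point): the centre of the front of the camera's lens, 180 mm above the table, 300 mm from the lamp's glass
- tumbler: a round glass tumbler, 66 mm across and 85 mm high, drying mouth down on another peg. Origin: centre of its lower rim. To be left alone
- teacup: a round white teacup without handle, 68 mm across and 64 mm high, drying mouth down on another peg. Origin: centre of its lower rim. To be left alone
- lens_cap: the camera's round black lens cap, 60 mm across and 10 mm high, lying on the table beside the beam. Origin: centre of its underside. To be left alone
- dip_bowl: a small white bowl, 110 mm across and 45 mm high, on the table near the robot. Origin: centre of its underside. To be left alone
- spice_jar: a small glass jar with a steel lid, 52 mm across and 85 mm high, on the table beyond the lamp. Origin: centre of its underside. To be left alone
Things that resemble listed ones, but are neither listed nor needed, are in the scene too. There is more than one size of the cell; the job needs the smallest. What is shaped like the lamp but green is not meant.

How it is judged:
On the way:
1. the cell has been lifted clear of the peg's tip and the gripper holds it (z of cell in the frame of rack above 0.066 m and contact force between the fingers and cell above 1 N and contact force between cell and rack below 0.05 N), for 0.2 s.
At the end, for the whole second after the job is handed in: Held still in the air by the gripper only: the cell's middle within 40 mm of halfway along the beam, 10 mm sideways, 14 mm in height of the beam's line; clear faces square to the beam within 8 degrees, upright within 7 degrees; other loose things within 20 mm of their start (x of cell_middle in the frame of lamp between -0.235 and -0.155 m and y of cell_middle in the frame of lamp between -0.01 and 0.01 m and height (world z) of cell_middle between 0.166 and 0.194 m and angle between the x axis of cell and the x axis of lamp, either way round below 0.14 rad and angle between cell's own z axis and vertical below 0.12 rad and linear speed of cell below 0.02 m/s and contact force between the fingers and cell above 1 N and contact force between cell and rack below 0.05 N and contact force between cell and lamp below 0.05 N and contact force between cell and camera below 0.05 N and distance of each of tumbler, teacup, dip_bowl, lens_cap, spice_jar from where it was at the start of the episode below 0.02 m); the arm keeps its last pose, push and grip.
It fails at once if the gripper or arm touches the clear faces (contact force between any of the fingers, the arm and panes above 0.2 N).
It fails at once if the cell is tipped by more than 25 degrees (angle between cell's own z axis and vertical above 0.436 rad).
It fails at once if the lamp or the camera is knocked by the robot or with the cell (more than 2 N) (contact force between any of the fingers, the arm, cell and lamp above 2 N or contact force between any of the fingers, the arm, cell and camera above 2 N).
It fails at once if one of the other loose things is moved by more than 20 mm (distance of any of tumbler, teacup, dip_bowl, lens_cap, spice_jar from where it was at the start of the episode above 0.02 m).
It also fails if it takes over 42 s, if anything falls off the work surface, if the arm or the gripper's body presses on something with over 40 N, if the wrist force passes 120 N, or if a joint passes its speed limit or range.

## Robot

A 6-joint arm with a two-finger parallel gripper is mounted at the origin on the work surface. World frame = base frame: x ahead of the robot, y to its left, z up, the work surface at z = 0. Lengths are in m, angles in rad, forces in N, time in s.
With the tool pointing down it reaches from about 0.35 to 0.975 m from the base axis. Payload 4.9 kg.
Tool frame: the origin (TCP) lies on the mounting face of the last link; the fingertips stand 173 mm ahead of it and the grasp point (between the pads) lies ctrl.pinch_z ahead of it (ctrl.pinch_z is the distance from the TCP to the grasp point, in m); z points along the fingers, y is the line along which they close (so a half turn about z gives the same grasp; the last joint's range is limited). The gripper opens to 85 mm and grips with 20 to 120 N. Pads are 22 mm wide; open, the fingers measure 114 mm over their backs; the gripper's body (76 mm by 85 mm) begins 54 mm behind the grasp point. The pads swing forward as they close: fully open they stand 13 mm farther back than shut.
Start: joints at [-1.333, 0.053, 1.613, -0, 1.476, -0.119], TCP at [0.218, -0.586, 0.405] pointing down, gripper open.
Joint ranges: [-3.01, 3.01], [-1.01, 2.22], [0.06, 2.58], [-1.02, 4.17], [0.09, 2.62], [-3.14, 3.14]. Speed limits (rad/s): [2.57, 2.57, 3.14, 3.14, 3.14, 3.14].

## Interface

Orientations are given as a rotation vector (axis times angle).
In Python, from station import telemetry, eyes, ctrl gives the robot as it stands.
- The arm moves only by the tool apply_moves, never from a script. Its argument "plan" is a list of rows, each a list of 5 numbers: the finger opening in m, from 0 to 0.0854, then the shift along the tool's x, y, z in m, then the turn about the tool's z in rad. In form: [[jaw, x, y, z, roll], ...]. A call has 1 to 12 rows; each row is the pose to reach, as a shift and turn from the pose commanded when the call began, along the tool's axes at that moment; what a row does not reach only later rows make up. A row lasts 1/12 s, in which the tool goes at most 41.7 mm and 7.16 degrees, less where a joint would pass 70% of its speed; a pose out of reach is approached as far as the arm can. A call with a gripper value outside its range is refused whole. The fingers move at their own pace and stop on an object; "newtons" is the grip in N (left out, the last holds). Time passes only in rows, so rows that repeat a pose let the fingers close. It gives the time, the measured TCP pose, the force, the opening and the grip force at its end, in the units of the state.
- telemetry.get_obs(): the state, without advancing time (a new reading comes with each control period).
- eyes.get_image(name): name is "scene" or "top"; returns a dict with "img" (480x640x3 uint8, blue, green, red), "range_z" (480x640 float32, m along the optical axis (not along the pixel's ray), 0 where there is no reading), "K" (3x3 intrinsics, pixels), "dist_coeffs" ([k1, k2, p1, p2, k3] as OpenCV has them; the pictures are not rectified), "pose" (4x4, takes a point from camera to world coordinates). Camera axes: x right, y down, z forward; pixel columns grow to the right and rows downward; lengths in m; the calibration is good to about 2 mm. A picture is of the moment at which its call begins.
- ctrl.finish_job(): hands the job in; it is judged then, once.
Trained networks look in a picture, given as the dict that the camera call returned (one of the last four; its "shot" number tells which), for a name from the list of things; names that differ only in an ending like _2 or _b are one class to them, and where a whole thing is asked for, a point or a joint stands for the part that bears it (a point fixed in the world has none). Each returns a list of dicts, best first, with "confidence" (0 to 1); they miss things now and then, are a little off and sometimes report something else, mostly with a low value. They report only what shows in the picture. A call takes as long as a camera call. They do not tell look-alikes from the thing itself.
- eyes.search_frame(thing, picture): "box" ([left, top, right, bottom] in pixels, round what is visible of it).
- eyes.outline_of(thing, picture): "region" (480x640 bool, what is visible of it) and "box" ([left, top, right, bottom] in pixels, round what is visible of it).
- eyes.tip_of(thing, picture): "point" ([column, row] in pixels: a listed point, or the origin of a listed thing).
The state is a dict: "t": time; "q": joint angles; "dq": joint speeds; "effort": joint torques, N m; "tool_pos": TCP position; "tool_rot": TCP orientation; "contact_force": force on the tool from outside, world axes, zero at the start; "wrist_torque": the same for the moment, N m; "opening": finger opening in m; "grip_force": force on a finger pad.
Only numpy, scipy, OpenCV 4.12 (cv2) and the standard library are available. Lean on these libraries where they do the work, as an engineer would, in place of code of your own. Each camera call takes 0.05 s, during which the arm holds its last target. There are 200 camera calls.

## Working session

There is one attempt and no reset: what is moved stays moved. The work goes in short steps, Python scripts to look and compute and a tool call to move; the robot and the scene stay as the last step left them, time stands still between calls to the robot, and variables do not carry over. Pictures are saved under pics/ and viewed, at most 10 in all, crops included, and the job is handed in when it is done.

Besides the shell and the picture viewer there is one more tool, called in YAML: its name, and indented under it one key for each argument. apply_moves: Moves the arm, as the interface text tells. Its arguments: {"type":"object","properties":{"plan":{"type":"array","items":{"type":"array","items":{"type":"number"}}},"newtons":{"type":"number"}},"required":["plan"]}

```bash
ls; mkdir -p pics; python3 - <<'E'
from station import telemetry, eyes, ctrl
import cv2, numpy as np, pickle
o=telemetry.get_obs(); print(o['t'],o['tool_pos'],o['tool_rot'],o['opening'],ctrl.pinch_z)
for n in ['scene','top']:
    p=eyes.get_image(n); cv2.imwrite(f'pics/{n}0.png',p['img']); pickle.dump(p,open(f'{n}0.pkl','wb'))
    print(n,p['K'].tolist(),p['dist_coeffs'],p['pose'].round(3).tolist())
    for t in ['cell','rack','lamp','camera','tumbler','teacup','lens_cap']:
        print(t,[(np.round(d['box']).tolist(),round(d['confidence'],2)) for d in eyes.search_frame(t,p)])
    for t in ['cell','cell_middle','lamp','lamp_glass','camera_lens','camera','rack']:
        print('tip',t,[(np.round(d['point'],1).tolist(),round(d['confidence'],2)) for d in eyes.tip_of(t,p)])
E
```

```text
pics
0.0 [ 0.2182549  -0.58536189  0.40344767] [-3.08967506e+00 -5.57123259e-01  1.49403573e-04] 0.08555916249375882 0.1547
scene [[560.7313171935577, 0.0, 319.345061117117], [0.0, 560.7313171935577, 235.14864291103802], [0.0, 0.0, 1.0]] [-0.07327588  0.          0.          0.          0.        ] [[-0.894, 0.266, -0.361, 0.959], [0.447, 0.564, -0.694, 0.946], [0.019, -0.782, -0.623, 0.961], [0.0, 0.0, 0.0, 1.0]]
cell [([423.0, 352.0, 470.0, 425.0], 0.88), ([396.0, 303.0, 423.0, 346.0], 0.65), ([443.0, 273.0, 488.0, 330.0], 0.6)]
rack [([280.0, 318.0, 444.0, 396.0], 0.78)]
lamp [([273.0, 143.0, 317.0, 215.0], 0.95), ([315.0, 124.0, 362.0, 210.0], 0.68), ([263.0, 197.0, 320.0, 294.0], 0.67), ([348.0, 315.0, 380.0, 361.0], 0.61)]
camera [([187.0, 133.0, 238.0, 215.0], 0.73)]
tumbler [([348.0, 315.0, 382.0, 362.0], 0.78)]
teacup [([302.0, 335.0, 333.0, 374.0], 0.68)]
lens_cap [([207.0, 227.0, 225.0, 243.0], 0.66), ([301.0, 335.0, 336.0, 373.0], 0.57), ([396.0, 303.0, 426.0, 346.0], 0.23)]
tip cell [([461.2, 321.9], 0.95), ([436.8, 409.5], 0.87), ([406.1, 338.4], 0.85)]
tip cell_middle 
[... 1190 characters left out ...]
s_cap [([409.0, 170.0, 431.0, 194.0], 0.84), ([224.0, 182.0, 250.0, 211.0], 0.71)]
tip cell [([221.9, 328.7], 0.8), ([161.0, 260.3], 0.64), ([220.2, 272.0], 0.61), ([419.9, 184.7], 0.46), ([322.7, 160.5], 0.2)]
tip cell_middle [([152.2, 256.1], 0.96), ([220.7, 333.6], 0.85), ([215.6, 274.1], 0.71)]
tip lamp [([430.5, 317.9], 0.93), ([413.6, 261.8], 0.82), ([335.5, 224.8], 0.62), ([226.5, 277.8], 0.31)]
tip lamp_glass [([479.5, 202.1], 0.75), ([220.0, 274.5], 0.72), ([355.4, 209.8], 0.69), ([447.1, 256.3], 0.59), ([227.9, 233.6], 0.58), ([463.8, 317.3], 0.57)]
tip camera_lens [([474.3, 189.9], 0.79)]
tip camera [([478.6, 201.5], 0.82)]
tip rack [([225.8, 234.5], 0.89), ([221.0, 273.0], 0.37)]
```

View pics/scene0.png

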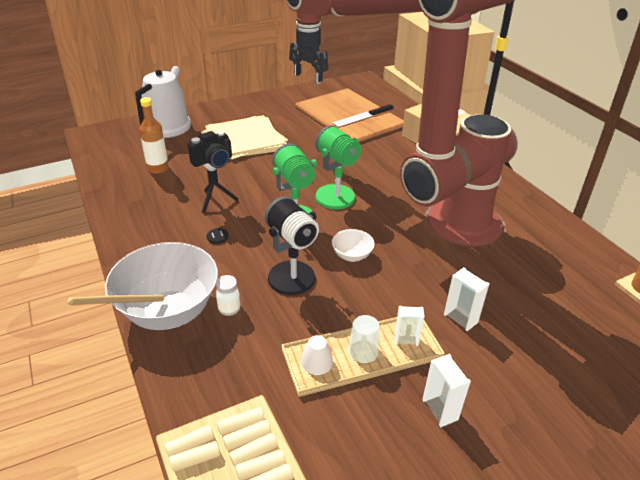

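View pics/top0.png

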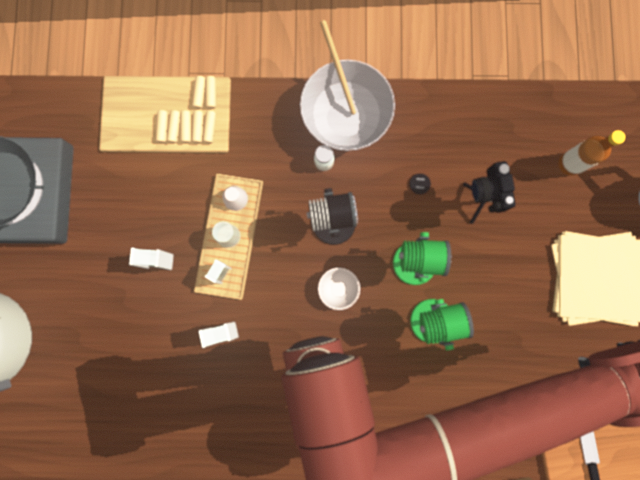

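The scene view shows the black lamp at (290,235), the camera at (212,155), and the rack at (365,350) with the small cell on its right-hand peg at (408,325). The two larger cells stand on the table, and the two green lamps are decoys. In the top view the cell is at (216,271), the lamp at (335,213) and the camera at (490,188). Next I'll measure from the depth images.

```bash
cat > h.py <<'E'
import numpy as np, cv2
def cloud(p):
    v,u=np.mgrid[0:480,0:640]
    uv=np.stack([u,v],-1).reshape(-1,1,2).astype(np.float64)
    n=cv2.undistortPoints(uv,p['K'],p['dist_coeffs']).reshape(480,640,2)
    z=p['range_z'][...,None].astype(float)
    c=np.concatenate([n*z,z],-1)
    w=c@p['pose'][:3,:3].T+p['pose'][:3,3]
    w[p['range_z']<=0]=np.nan
    return w
def ray_at(p,px,z):
    n=cv2.undistortPoints(np.array([[px]],float),p['K'],p['dist_coeffs'])[0,0]
    d=p['pose'][:3,:3]@np.array([n[0],n[1],1]); o=p['pose'][:3,3]
    return o+d*(z-o[2])/d[2]
E
python3 - <<'E'
import pickle
from h import *
S=pickle.load(open('scene0.pkl','rb'));T=pickle.load(open('top0.pkl','rb'))
print('scale check table', cloud(T)[300,280], cloud(S)[300,380])
print('glass/lens rays scene z=.18', ray_at(S,[279.6,210.9],.18) , ray_at(S,[218.4,158.4],.18))
print('lamp base scene',ray_at(S,[292.3,277.8],0),'top',ray_at(T,[335.5,224.8],0))
print('glass top',ray_at(T,[355.4,209.8],.18),'lens top',ray_at(T,[474.3,189.9],.18))
print('cam base S',ray_at(S,[216.7,201.5],0),'T',ray_at(T,[478.6,201.5],0))
print('rack S',ray_at(S,[360.5,357.8],0),'T',ray_at(T,[225.8,234.5],0))
print('cell S',ray_at(S,[406.1,338.4],.014),'T',ray_at(T,[220.2,272],.014),'mid S',ray_at(S,[409,326.4],.059),'T',ray_at(T,[215.6,274.1],.059))
for n,p,b in [('T',T,(200,255,240,290)),('S',S,(390,295,430,355))]:
    w=cloud(p)[b[1]:b[3],b[0]:b[2]].reshape(-1,3)
    w=w[np.isfinite(w).all(1)]
    q=w[(w[:,2]>.085)]
    print(n,'cell',len(q), q[:,2].max() if len(q) else 0)
    q=w[w[:,2]>.094]
    r=cv2.minAreaRect((q[:,:2]*1000).astype(np.float32)); print(r, np.median(q,0))
for n,p,b in [('T',T,(300,185,362,250)),('S',S,(262,190,325,290)),]:
    w=cloud(p)[b[1]:b[3],b[0]:b[2]].reshape(-1,3); w=w[np.isfinite(w).all(1)]
    q=w[w[:,2]>.15]; print(n,'lamp head',len(q),q.min(0),q.max(0),cv2.minAreaRect((q[:,:2]*1000).astype(np.float32)))
    b=w[(w[:,2]>.008)&(w[:,2]<.04)]; print('base',len(b),cv2.minEnclosingCircle((b[:,:2]*1000).astype(np.float32)))
for n,p,b in [('T',T,(460,155,520,225)),('S',S,(185,125,242,185)),]:
    w=cloud(p)[b[1]:b[3],b[0]:b[2]].reshape(-1,3); w=w[np.isfinite(w).all(1)]
    q=w[w[:,2]>.15]; print(n,'cam',len(q),q.min(0),q.max(0),cv2.minAreaRect((q[:,:2]*1000).astype(np.float32)))
from h import *
a=cv2.resize(T['img'][150:310,185:345],(600,600),interpolation=cv2.INTER_CUBIC)
b=cv2.resize(S['img'][180:360,260:440],(600,600),interpolation=cv2.INTER_CUBIC)
cv2.imwrite('pics/c1.png',np.hstack([a,b])[:, :]) ; cv2.imwrite('pics/c1.png',cv2.resize(np.hstack([a,b]),(800,400),interpolation=cv2.INTER_AREA))
E
```

```text
scale check table [3.31872099e-01 1.47722701e-01 4.12424320e-05] [ 3.82108512e-01  1.61916022e-01 -3.31113143e-04]
glass/lens rays scene z=.18 [ 0.5502839  -0.04653028  0.18      ] [ 0.60407723 -0.33740761  0.18      ]
lamp base scene [ 5.40659285e-01 -2.70157545e-04  0.00000000e+00] top [ 0.54032215 -0.00240582  0.        ]
glass top [ 0.54984798 -0.04610972  0.18      ] lens top [ 0.60146567 -0.33594261  0.18      ]
cam base S [ 6.06181459e-01 -3.98316842e-01 -1.11022302e-16] T [ 0.60929343 -0.4009432   0.        ]
rack S [0.51270382 0.29507261 0.        ] T [0.51066227 0.30099285 0.        ]
cell S [0.40084635 0.3015971  0.014     ] T [0.40596559 0.31033182 0.014     ] mid S [0.40285462 0.30640901 0.059     ] T [0.39769356 0.31325481 0.059     ]
T cell 241 0.11143296228235378
((404.5518493652344, 304.85552978515625), (29.273740768432617, 49.90983200073242), 60.23137283325195) [0.40326841 0.30430466 0.10394681]
S cell 377 0.1092498952749833
((403.90118408203125, 304.71014404296875), (32.79715347290039, 48.94441223144531), 59.12388229370117) [0.40571613 0.30732926 0.10427901]
T lamp
[... 190 characters left out ...]
414 ((556.81103515625, 20.37728500366211), 98.13996124267578)
S lamp head 1932 [ 0.48305452 -0.04747114  0.15003299] [0.60369267 0.07619546 0.22661952] ((545.5762939453125, 11.551498413085938), (116.35665893554688, 123.32470703125), 22.969528198242188)
base 1214 ((441.11865234375, -130.3023681640625), 223.59384155273438)
T cam 1586 [ 0.55097131 -0.4239748   0.15104481] [ 0.66810854 -0.33267383  0.23158673] ((607.4597778320312, -376.62481689453125), (116.66773986816406, 85.30255126953125), 6.598721027374268)
S cam 1294 [ 0.553139   -0.42191887  0.1501733 ] [ 0.66892232 -0.32838301  0.22931618] ((609.0338134765625, -373.9968566894531), (114.1448745727539, 88.04918670654297), 7.016532897949219)
```

View pics/c1.png

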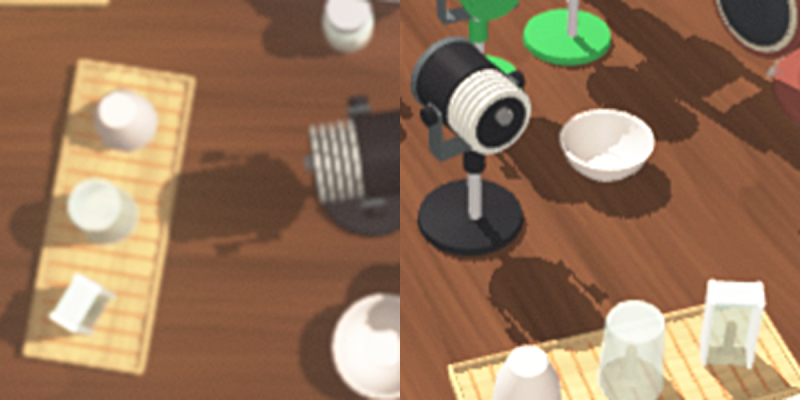

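The crop confirms that the lamp's fins are at its back and the glass faces the camera. Measured positions:

| Item | Position or angle |
|---|---|
| Cell centre | about (0.404, 0.305) |
| Cell y axis | about 150° |
| Beam | glass (0.550, -0.046) to lens (0.602, -0.337), about 9.6° off -y |
| Beam middle | about (0.576, -0.191) |

I'm raising the arm and moving it over.

apply_moves:
  plan:
    - [0.085,0,0,-0.04,0]
    - [0.085,0,0,-0.08,0]
    - [0.085,0.362,-0.222,-0.147,-0.686]
    - [0.085,0.362,-0.222,-0.147,-0.686]
    - [0.085,0.362,-0.222,-0.147,-0.686]
    - [0.085,0.362,-0.222,-0.147,-0.686]
    - [0.085,0.362,-0.222,-0.147,-0.686]
    - [0.085,0.362,-0.222,-0.147,-0.686]
    - [0.085,0.362,-0.222,-0.147,-0.686]
    - [0.085,0.362,-0.222,-0.147,-0.686]
    - [0.085,0.362,-0.222,-0.147,-0.686]
    - [0.085,0.362,-0.222,-0.147,-0.686]
  newtons: 40

```text
t: 2.5
tool_pos: [0.4726, -0.2595, 0.5503]
tool_rot: [2.724, 1.564, 0.001]
contact_force: [0.4, -0.1, 0.4]
opening: 0.0851
grip_force: 0.0
```

```bash
cat >> h.py <<'E'
from scipy.spatial.transform import Rotation as R
def plan(target,yaw_y):
    from station import telemetry
    o=telemetry.get_obs(); M=R.from_rotvec(o['tool_rot']).as_matrix()
    d=M.T@(np.array(target)-o['tool_pos'])
    a=np.arctan2(M[1,1],M[0,1]); w=(yaw_y-a+np.pi/2)%np.pi-np.pi/2
    print('t',o['t'],'pos',o['tool_pos'].round(4),'shift',d.round(4),'roll',round(-w,4),'tilt',M[2].round(3),'q',o['q'].round(2),'open',round(o['opening'],4),'grip',round(o['grip_force'],1))
E
python3 -c "
from h import *
import numpy as np
plan([.4042,.3048,.42],np.radians(149.7))"
```

```text
t 2.5 pos [ 0.4726 -0.2595  0.5503] shift [ 0.453  -0.3436  0.1299] roll 0.0007 tilt [-0.     0.001 -1.   ] q [-0.64 -0.2   1.61 -0.    1.73 -0.11] open 0.0851 grip 0.0
```

apply_moves:
  plan:
    - [0.085,0.441,-0.345,0,0]
    - [0.085,0.441,-0.345,0,0]
    - [0.085,0.441,-0.345,0,0]
    - [0.085,0.441,-0.345,0,0]
    - [0.085,0.441,-0.345,0,0]
    - [0.085,0.441,-0.345,0,0]
    - [0.085,0.441,-0.345,0,0]
    - [0.085,0.441,-0.345,0,0]
    - [0.085,0.441,-0.345,0,0]
    - [0.085,0.441,-0.345,0,0]
    - [0.085,0.441,-0.345,0,0]
    - [0.085,0.441,-0.345,0,0]

```text
t: 3.5
tool_pos: [0.4031, 0.2359, 0.5501]
tool_rot: [2.724, 1.565, 0.002]
contact_force: [1.2, -0.5, -1.0]
opening: 0.0851
grip_force: 0.0
```

apply_moves:
  plan:
    - [0.085,0.025,-0.019,0.12,0]
    - [0.085,0.025,-0.019,0.12,0]
    - [0.085,0.025,-0.019,0.12,0]
    - [0.085,0.025,-0.019,0.12,0]
    - [0.085,0.025,-0.019,0.12,0]
    - [0.085,0.025,-0.019,0.12,0]

```text
t: 4.0
tool_pos: [0.4009, 0.2649, 0.4323]
tool_rot: [2.724, 1.564, 0.005]
contact_force: [0.5, 0.1, 0.7]
opening: 0.0849
grip_force: 0.0
```

```bash
python3 - <<'E'
from h import *
from station import eyes
plan([.4042,.3048,.24],np.radians(149.7))
S=eyes.get_image('scene');T=eyes.get_image('top')
for p,n in((S,'S'),(T,'T')):
    for d in eyes.outline_of('cell',p):
        w=cloud(p)[d['region']];w=w[np.isfinite(w).all(1)]
        q=w[(w[:,2]>.094)&(w[:,2]<.115)]
        if len(q)>50: print(n,d['box'],cv2.minAreaRect((q[:,:2]*1000).astype(np.float32)))
a=S['img'][180:430,260:510]
cv2.imwrite('pics/c2.png',cv2.resize(a,(600,600),interpolation=cv2.INTER_CUBIC))
E
```

```text
t 4.0 pos [0.4009 0.2649 0.4323] shift [ 0.0356 -0.0177  0.1924] roll 0.0005 tilt [ 0.002  0.002 -1.   ] q [ 0.43 -0.32  1.9  -0.    1.55  0.96] open 0.0849 grip 0.0
S [394.8, 303.5, 425.2, 345.3] ((403.7549133300781, 304.7053527832031), (32.96440124511719, 48.76766586303711), 61.458740234375)
S [445.2, 272.1, 487.2, 327.7] ((244.91917419433594, 297.6318359375), (42.37479019165039, 71.73870086669922), 16.495641708374023)
S [424.0, 353.3, 468.6, 426.5] ((451.2915344238281, 486.7566223144531), (37.635704040527344, 80.2587661743164), 27.191884994506836)
```

View pics/c2.png

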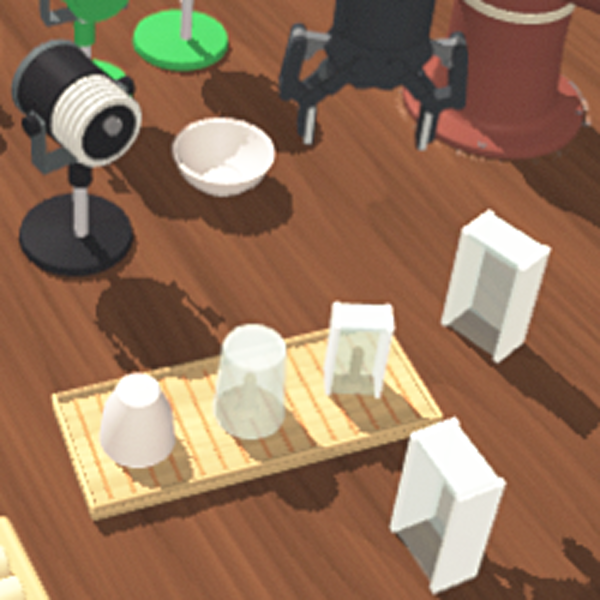

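The view shows the cell untouched on its peg at (358,350) in the crop, with the open gripper behind it and oriented along the cell's width. Taking a settled reading before centring.

```bash
python3 -c "
from h import *
plan([.4042,.3048,.30],np.radians(150))"
```

```text
t 4.2 pos [0.4011 0.2648 0.4332] shift [ 0.0355 -0.018   0.1333] roll -0.0055 tilt [ 0.005  0.003 -1.   ] q [ 0.43 -0.32  1.9  -0.    1.55  0.96] open 0.085 grip 0.0
```

apply_moves:
  plan:
    - [0.085,0.0355,-0.018,0.03,-0.005]
    - [0.085,0.0355,-0.018,0.06,-0.005]
    - [0.085,0.0355,-0.018,0.1,-0.005]
    - [0.085,0.0355,-0.018,0.12,-0.005]
    - [0.085,0.0355,-0.018,0.12,-0.005]
    - [0.085,0.0355,-0.018,0.12,-0.005]
    - [0.085,0.0355,-0.018,0.12,-0.005]

```text
t: 4.78
tool_pos: [0.4038, 0.3051, 0.3127]
tool_rot: [2.721, 1.571, 0.007]
contact_force: [-0.8, -0.2, 0.3]
opening: 0.0851
grip_force: 0.0
```

```bash
python3 -c "
from h import *
plan([.4042,.3048,.225],np.radians(150))"
```

```text
t 4.7833 pos [0.4038 0.3051 0.3127] shift [-0.0004  0.0003  0.0877] roll 0.0001 tilt [ 0.004  0.002 -1.   ] q [ 0.5  -0.16  1.98 -0.    1.32  1.02] open 0.0851 grip 0.0
```

apply_moves:
  plan:
    - [0.085,0,0,0.03,0]
    - [0.085,0,0,0.06,0]
    - [0.085,0,0,0.087,0]
    - [0.085,0,0,0.087,0]
    - [0.085,0,0,0.087,0]
    - [0.04,0,0,0.087,0]
    - [0.04,0,0,0.087,0]
    - [0.04,0,0,0.087,0]
    - [0.04,0,0,0.087,0]
    - [0.04,0,0,0.087,0]
    - [0.04,0,0,0.087,0]
    - [0.04,0,0,0.087,0]
  newtons: 30

```text
t: 5.78
tool_pos: [0.4039, 0.3054, 0.2254]
tool_rot: [2.72, 1.572, 0.007]
contact_force: [-0.0, -0.9, 6.5]
opening: 0.05
grip_force: 28.3
```

apply_moves:
  plan:
    - [0.04,0,0,-0.005,0]
    - [0.04,0,0,-0.015,0]
    - [0.04,0,0,-0.03,0]
    - [0.04,0,0,-0.05,0]
    - [0.04,0,0,-0.07,0]
    - [0.04,0,0,-0.09,0]
    - [0.04,0,0,-0.11,0]
    - [0.04,0,0,-0.13,0]
    - [0.04,0,0,-0.15,0]
    - [0.04,0,0,-0.15,0]
    - [0.04,0,0,-0.15,0]

```text
t: 6.7
tool_pos: [0.4028, 0.3049, 0.3741]
tool_rot: [2.72, 1.572, 0.005]
contact_force: [-0.2, 0.4, -2.7]
opening: 0.0495
grip_force: 29.2
```

```bash
python3 - <<'E'
from h import *
from station import eyes
S=eyes.get_image('scene')
cv2.imwrite('pics/c3.png',cv2.resize(S['img'][180:430,260:510],(600,600),interpolation=cv2.INTER_CUBIC))
plan([.4042,.3048,.55],np.radians(150))
E
```

```text
t 6.75 pos [0.4024 0.3047 0.3723] shift [ 0.0009  0.0015 -0.1777] roll 0.0007 tilt [-0. -0. -1.] q [ 0.5  -0.22  1.92  0.    1.44  1.02] open 0.0498 grip 29.2
```

View pics/c3.png

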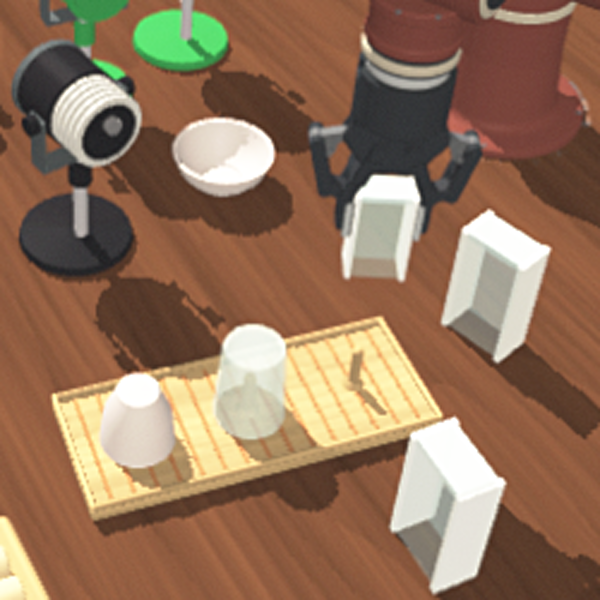

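The cell is lifted clear and sits upright in the gripper, at (380,225) in the crop, with the peg bare. Next I'll raise it and carry it over.

apply_moves:
  plan:
    - [0.04,0,0,-0.02,0]
    - [0.04,0,0,-0.05,-0.03]
    - [0.04,0,0,-0.08,-0.07]
    - [0.04,0,0,-0.11,-0.12]
    - [0.04,-0.013,0.015,-0.14,-0.18]
    - [0.04,-0.033,0.038,-0.15,-0.24]
    - [0.04,-0.053,0.061,-0.15,-0.3]
    - [0.04,-0.073,0.084,-0.15,-0.36]
    - [0.04,-0.093,0.107,-0.15,-0.42]
    - [0.04,-0.113,0.13,-0.15,-0.48]
    - [0.04,-0.133,0.153,-0.15,-0.54]
    - [0.04,-0.153,0.176,-0.15,-0.6]

```text
t: 7.75
tool_pos: [0.479, 0.0829, 0.5201]
tool_rot: [-2.129, -2.306, 0.004]
contact_force: [0.6, -0.1, -0.7]
opening: 0.0499
grip_force: 29.3
```

```bash
python3 -c "
from h import *
plan([.576,-.1915,.52],np.radians(9.6))"
```

```text
t 7.75 pos [0.479  0.0829 0.5201] shift [-0.2813  0.0748 -0.0003] roll -0.0876 tilt [ 0.    -0.004 -1.   ] q [ 0.02 -0.33  1.77  0.    1.7  -0.06] open 0.0499 grip 29.3
```

apply_moves:
  plan:
    - [0.04,-0.028,0.008,0,-0.03]
    - [0.04,-0.056,0.015,0,-0.06]
    - [0.04,-0.084,0.022,0,-0.088]
    - [0.04,-0.112,0.03,0,-0.088]
    - [0.04,-0.14,0.037,0,-0.088]
    - [0.04,-0.168,0.045,0,-0.088]
    - [0.04,-0.196,0.052,0,-0.088]
    - [0.04,-0.224,0.06,0,-0.088]
    - [0.04,-0.252,0.067,0,-0.088]
    - [0.04,-0.27,0.072,0,-0.088]
    - [0.04,-0.279,0.074,0,-0.088]
    - [0.04,-0.279,0.074,0,-0.088]

```text
t: 8.75
tool_pos: [0.5743, -0.1897, 0.5198]
tool_rot: [-2.031, -2.392, 0.002]
contact_force: [-0.9, 0.2, -1.0]
opening: 0.05
grip_force: 29.4
```

```bash
python3 - <<'E'
from h import *
from station import eyes
S=eyes.get_image('scene')
plan([.576,-.1915,.346],np.radians(9.6))
for d in eyes.outline_of('cell',S): print(d['box'],d['confidence'])
E
```

```text
t 8.8 pos [ 0.5741 -0.1885  0.5205] shift [-0.0037  0.0019  0.1745] roll -0.0035 tilt [ 0.003 -0.003 -1.   ] q [-0.44 -0.04  1.51  0.    1.67 -0.6 ] open 0.0497 grip 29.4
[423.8, 353.7, 468.4, 422.3] 0.98
[441.9, 272.1, 488.6, 331.1] 0.74
[229.0, 96.5, 258.4, 144.5] 0.58
[301.2, 332.8, 334.2, 374.4] 0.52
```

apply_moves:
  plan:
    - [0.04,-0.003,0.001,0.02,-0.003]
    - [0.04,-0.003,0.001,0.045,-0.003]
    - [0.04,-0.003,0.001,0.07,-0.003]
    - [0.04,-0.003,0.001,0.095,-0.003]
    - [0.04,-0.003,0.001,0.12,-0.003]
    - [0.04,-0.003,0.001,0.145,-0.003]
    - [0.04,-0.003,0.001,0.16,-0.003]
    - [0.04,-0.003,0.001,0.17,-0.003]
    - [0.04,-0.003,0.001,0.174,-0.003]
    - [0.04,-0.003,0.001,0.174,-0.003]
    - [0.04,-0.003,0.001,0.174,-0.003]

```text
t: 9.77
tool_pos: [0.5758, -0.1905, 0.35]
tool_rot: [2.025, 2.399, 0.001]
contact_force: [0.1, -0.1, -0.7]
opening: 0.0496
grip_force: 29.4
```

```bash
python3 - <<'E'
from h import *
from station import eyes
import pickle
S=eyes.get_image('scene');T=eyes.get_image('top')
plan([.576,-.1915,.346],np.radians(9.6))
W=cloud(S); d=[d for d in eyes.outline_of('cell',S)]
for e in d: print('S',np.round(e['box']),e['confidence'])
for n in ['cell_middle','lamp_glass','camera_lens']:
  for p,k in((S,'S'),(T,'T')):
    print(n,k,[(ray_at(p,e['point'],.18).round(4).tolist(),round(e['confidence'],2)) for e in eyes.tip_of(n,p)])
w=W.reshape(-1,3); w=w[np.isfinite(w).all(1)]
m=(abs(w[:,0]-.576)<.05)&(abs(w[:,1]+.1915)<.05)&(w[:,2]>.11)&(w[:,2]<.175); q=w[m]
print('held',len(q),q.min(0),q.max(0),cv2.minAreaRect((q[:,:2]*1000).astype(np.float32)))
print('rim px z', np.percentile(q[:,2],[0,1,5]))
# lamp rear fins + head : symmetric profile, camera body top plane direction
T0=pickle.load(open('top0.pkl','rb'));S0=pickle.load(open('scene0.pkl','rb'))
A=np.vstack([cloud(T0).reshape(-1,3),cloud(S0).reshape(-1,3)]); A=A[np.isfinite(A).all(1)]
h=A[(abs(A[:,0]-.54)<.1)&(A[:,1]>-.055)&(A[:,1]<.09)&(A[:,2]>.19)]
from scipy.optimize import least_squares
def f(v):
    n=np.array([-np.sin(v[0]),np.cos(v[0])]) # lateral of axis angle v0 thru (v1,0)
    l=(h[:,:2]-[v[1],0])@n; return np.hypot(l,h[:,2]-v[2])-v[3]
r=least_squares(f,[np.radians(99.5),.541,.18,.043],loss='soft_l1',f_scale=.002); print('lamp axis deg',np.degrees(r.x[0]),r.x[1:])
cv2.imwrite('pics/c4.png',cv2.resize(S['img'][90:300,170:380],(600,600),interpolation=cv2.INTER_CUBIC))
E
```

```text
t 9.8667 pos [ 0.5759 -0.1909  0.3506] shift [-0.0006 -0.      0.0046] roll 0.0007 tilt [-0.002  0.003 -1.   ] q [-0.44  0.05  1.71  0.    1.38 -0.61] open 0.0497 grip 29.4
S [237. 159. 261. 204.] 0.64
S [421. 354. 468. 424.] 0.57
cell_middle S [([0.5028, 0.5386, 0.18], 0.94), ([0.3403, 0.3825, 0.18], 0.74), ([0.5762, -0.192, 0.18], 0.62)]
cell_middle T [([0.4345, 0.4362, 0.18], 0.77), ([0.2514, 0.2735, 0.18], 0.69), ([0.5733, -0.1908, 0.18], 0.47)]
lamp_glass S [([0.2889, -0.3051, 0.18], 0.92), ([0.5595, -0.0412, 0.18], 0.71)]
lamp_glass T [([0.2939, -0.3062, 0.18], 0.95), ([0.4352, -0.2635, 0.18], 0.87), ([0.5587, -0.0405, 0.18], 0.71), ([0.5158, 0.0027, 0.18], 0.3)]
camera_lens S [([0.5985, -0.3406, 0.18], 0.98)]
camera_lens T []
held 266 [ 0.5477733  -0.20441059  0.13592784] [ 0.60354055 -0.16910131  0.17495517] ((580.2091674804688, -179.78573608398438), (31.370037078857422, 57.600181579589844), 69.90594482421875)
rim px z [0.13592784 0.13744761 0.13997471]
lamp axis deg 102.24970641604645 [0.5452107  0.17745739 0.04111979]
```

View pics/c4.png

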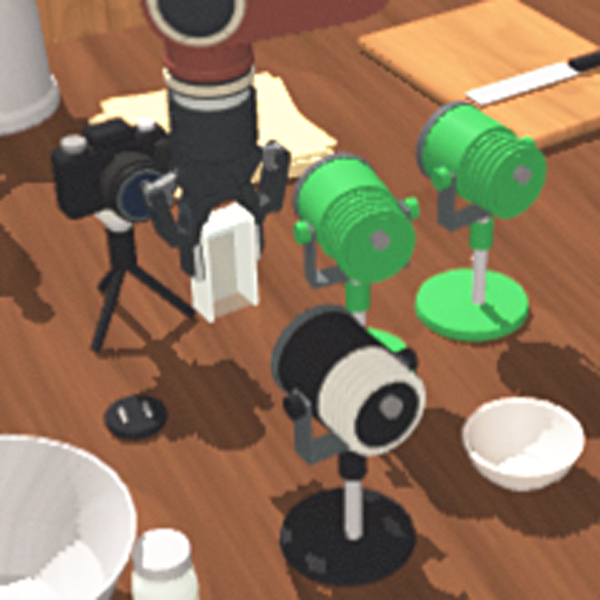

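The view shows the cell hanging upright at (228,262) in the crop, between the lens at (140,190) and the lamp. The beam estimates disagree by a few mm and a few degrees, so I'm refining the axis.

```bash
python3 - <<'E'
from h import *
import pickle
from scipy.optimize import least_squares
from station import eyes
T0=pickle.load(open('top0.pkl','rb'));S0=pickle.load(open('scene0.pkl','rb'))
for nm,P in (('T',[T0]),('S',[S0]),('TS',[T0,S0])):
    A=np.vstack([cloud(p).reshape(-1,3) for p in P]); A=A[np.isfinite(A).all(1)]
    u=np.array([np.sin(.163),-np.cos(.163)]); n=np.array([np.cos(.163),np.sin(.163)])
    o=np.array([.5405,0.]); ax=(A[:,:2]-o)@u; lat=(A[:,:2]-o)@n
    L=(abs(lat)<.06)
    for lo,hi in((-.06,-.02),(-.01,.04)):
        h=A[L&(ax>lo)&(ax<hi)&(A[:,2]>.19)]; a=(h[:,:2]-o)@u; l=(h[:,:2]-o)@n
        f=lambda v:np.hypot(l-v[0]-v[3]*a,h[:,2]-.18-v[1])-v[2]
        r=least_squares(f,[0,0,.04,0],loss='soft_l1',f_scale=.002).x
        print(nm,'lamp seg',lo,hi,len(h),'lat at seg mid mm',1e3*(r[0]+r[3]*(lo+hi)/2),'dz',1e3*r[1],'R',1e3*r[2],'ddeg',np.degrees(r[3]))
    b=A[(np.hypot(A[:,0]-.5405,A[:,1])<.08)&(A[:,2]>.006)&(A[:,2]<.03)]
    hull=cv2.convexHull((b[:,:2]*1000).astype(np.float32)); print(' base',cv2.minEnclosingCircle(hull),len(b))
    c=A[(abs(A[:,0]-.607)<.09)&(abs(A[:,1]+.39)<.09)&(A[:,2]>.15)]
    # lens barrel/body: body rear plane & front plane extents in candidate angles
    for p in (6,7,8,9,10,11,12):
        t=np.radians(p);uu=np.array([np.sin(t),-np.cos(t)]);nn=np.array([np.cos(t),np.sin(t)])
        x=(c[:,:2]-[.6,-.34])@uu;y=(c[:,:2]-[.6,-.34])@nn
        print('  ',p,'lat width',(np.percentile(y,[.5,99.5])*1e3).round(1),'ax',(np.percentile(x,[.5,99.5])*1e3).round(1),'edges',sum(np.sort(np.histogram(x,np.arange(-.03,.12,.002))[0])[-4:]),sum(np.sort(np.histogram(y,np.arange(-.08,.08,.002))[0])[-4:]))
for k in range(4):
  for nm in ('scene','top'):
    p=eyes.get_image(nm)
    for n,z in (('lamp',0),('camera',0),('lamp_glass',.18),('camera_lens',.18),('cell_middle',.18)):
      for e in eyes.tip_of(n,p):
        w=ray_at(p,e['point'],z)
        if .53<w[0]<.64 and w[1]<.03: print(nm,n,w[:2].round(4),round(e['confidence'],2))
E
```

```text
T lamp seg -0.06 -0.02 422 lat at seg mid mm 5.582688957196423 dz 0.07179987076816309 R 33.12177032871082 ddeg -1.1706009909717057
T lamp seg -0.01 0.04 705 lat at seg mid mm 5.3838359888186424 dz -0.4248781740191144 R 41.587875619665446 ddeg -0.11153378358552184
 base ((530.3375244140625, 0.5038604736328125), 76.0341567993164) 444
   6 lat width [-54.   59.2] ax [-4.4 78.1] edges 331 182
   7 lat width [-55.1  58.2] ax [-4.1 77.6] edges 349 172
   8 lat width [-56.1  57.1] ax [-4. 77.] edges 375 175
   9 lat width [-57.1  56.1] ax [-3.9 76.9] edges 377 177
   10 lat width [-58.2  54.9] ax [-3.8 76.6] edges 380 172
   11 lat width [-59.3  53.9] ax [-3.9 76.6] edges 372 165
   12 lat width [-60.4  53. ] ax [-4.  76.5] edges 357 168
S lamp seg -0.06 -0.02 396 lat at seg mid mm 4.033772599214622 dz -2.334499345943195 R 37.934701183394274 ddeg 1.7659635953973447
S lamp seg -0.01 0.04 478 lat at seg mid mm 4.474630697467795 dz -0.29522901751549707 R 41.11810654707735 ddeg 0.7347842085392529
 base ((545.1173706054688, 3.038891553878784), 61.38063049316406) 1166
   6 lat width [-50.5  61.9]
[... 2068 characters left out ...]
 [ 0.603  -0.3509] 0.9
scene cell_middle [ 0.5736 -0.1938] 0.9
scene cell_middle [ 0.5412 -0.0503] 0.71
top camera [ 0.6113 -0.4063] 0.84
top lamp_glass [ 0.5466 -0.0352] 0.78
top camera_lens [ 0.5962 -0.3353] 0.63
top cell_middle [ 0.5722 -0.1859] 0.51
scene lamp [0.5466 0.0055] 0.59
scene camera [ 0.6056 -0.3918] 0.83
scene lamp_glass [ 0.5507 -0.0445] 0.97
scene camera_lens [ 0.6018 -0.3392] 0.59
scene cell_middle [ 0.5725 -0.2004] 0.71
top lamp [0.5409 0.0009] 0.89
top camera [ 0.6141 -0.3977] 0.64
top lamp_glass [ 0.5503 -0.042 ] 0.67
top lamp_glass [ 0.6012 -0.3345] 0.21
top camera_lens [ 0.6029 -0.327 ] 0.91
top cell_middle [ 0.5641 -0.1839] 0.48
top cell_middle [ 0.5678 -0.1866] 0.46
```

The estimates agree on an axis of about 9.6° and a middle at (0.5775, -0.190). That needs only a small correction of +2 mm sideways and 4 mm down.

apply_moves:
  plan:
    - [0.04,0,0.001,0.002,0]
    - [0.04,0,0.002,0.004,0]
    - [0.04,0,0.002,0.004,0]
    - [0.04,0,0.002,0.004,0]
    - [0.04,0,0.002,0.004,0]
    - [0.04,0,0.002,0.004,0]
    - [0.04,0,0.002,0.004,0]
    - [0.04,0,0.002,0.004,0]

```text
t: 13.28
tool_pos: [0.5774, -0.1906, 0.3447]
tool_rot: [2.027, 2.4, 0.0]
contact_force: [-0.1, 0.4, -0.6]
opening: 0.0498
grip_force: 29.4
```

```bash
python3 - <<'E'
from h import *
from station import telemetry,ctrl
plan([.5775,-.190,.346],np.radians(9.6))
print(abs(telemetry.get_obs()['dq']).max())
print(ctrl.finish_job())
E
```

```text
t 13.2833 pos [ 0.5774 -0.1906  0.3447] shift [ 0.0006  0.0001 -0.0013] roll 0.0004 tilt [-0.  0. -1.] q [-0.44  0.06  1.71  0.    1.37 -0.61] open 0.0498 grip 29.4
0.002190950515081732
the job is handed in; nothing more can be done
None
```

I lifted the cell off its peg, gripping only its frosted sides, and handed in the job at 13.3 s with it held still and upright in the beam; by my measurements it is within about 2 mm of the beam's middle and about 1° of square, but the result was not reported back.

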